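Date-mark a carton in the fence corner of a hand press

TASK

Push the white carton with the blue band square and flush into the fence corner of the marking press, its long side fully against the back fence and its short side against the side fence. Then pull the red handle all the way down so that the stamp marks the carton, and ease it slowly back up to rest without letting it spring. Leave the carton flush in the corner and everything else on the table where it is.

Things in the scene. Friction and masses are not known exactly. Their poses are not given: they have to be found in the camera images.
- press: Fixed marking press: two aluminium fences, green column, red handle. Origin: inside corner of the fences, on the table. Back fence face: plane x=0, y +15 to -210 mm; side fence face: plane y=0, x 0 to -135; both 30 high, 15 thick; the carton goes on the -x, -y side. Column behind the back fence, top 106. Raised stamp arm: y -31 to -69, reaches x -72, 100 or more above the table
- press_hinge (a point): axis of the press lever: the point 50 mm behind the corner, at y = 0, 80 mm above the table; the lever turns about the press's y axis through it
- lever_grip (a point): middle of the red bar handle (22 mm diameter, along the press's y, free to grasp from y 75 to 125 mm, its rod joins at y 48). It is at y 97 mm of the press and swings on a 180 mm radius about the lever axis: lever up x -40, z 236 mm; lever down x -119, z 142 mm (press axes)
- press_lever (a joint): lever angle, rad: 0 up (sprung rest), 0.70 fully down. The handle comes forward (-x of the press) and down, from 60 to 20 degrees above level as seen from the axis. About 5 N at the start, 14 N at the end; it springs back if let go
- stamp_pad: round black rubber pad, 38 mm across, sprung (10 mm travel), under the stamp arm that moves with the lever; origin: centre of its underside. Lever down, it presses on top of a carton in the corner, 55 mm from the back fence and 50 mm from the side fence, from about 0.63 rad on
- carton: closed white carton, blue band across the middle; 120 mm along its x, 160 along its y, 45 high, 0.3 to 0.7 kg. Origin: centre of its underside. Too wide to grasp: push it along the table. Home: 160 mm side on the back fence, 120 mm side on the side fence, so its centre is at x -60, y -80 mm of the press
- ink_pad: Bystander: flat black ink pad with a blue face, 80 x 120 x 16 (mm); origin: centre of its underside
- dater: Bystander: black self-inking hand stamp, 45 x 60 foot, 120 high (mm); origin: centre of its underside
- marker: Bystander: orange and black marker lying down, 125 x 18 x 18 (mm); origin: centre of its underside
- tape: Bystander: grey tape dispenser with a yellow roll, 70 x 160 foot, 107 high (mm); origin: centre of its underside
- pen_cup: Bystander: empty dark steel cup, 76 across, 100 high (mm); origin: centre of its underside
Things that resemble listed ones, but are neither listed nor needed, are in the scene too. There is more than one size of the carton; the job needs the largest.

How it is judged (in metres and radians):
On the way, in this order (a step that is already met when the one before it is completed fails the run):
1. the carton lies square and flush in the fence corner (x of carton in the frame of press between -0.063 and -0.055 m and y of carton in the frame of press between -0.083 and -0.075 m and z of carton in the frame of press between -0.004 and 0.004 m and angle between the x axis of carton and the x axis of press, either way round below 0.025 rad and angle between carton's own z axis and vertical below 0.05 rad), for 0.2 s.
2. the handle is pulled down to the end of its stroke and the stamp presses on the carton, still flush in the corner (all of step 1 and value of joint press_lever above 0.66 rad and contact force between stamp_pad and carton above 1 N), for 0.1 s.
3. the handle is back up at rest (value of joint press_lever below 0.05 rad), for 0.2 s.
At the end, for the whole second after the job is handed in: The carton is at rest flat on the table in the fence corner, its sides within 3 mm of both fences and within 0.025 rad of square (long side on the back fence); the lever is up within 0.05 rad (all of step 1 and value of joint press_lever below 0.05 rad and linear speed of carton below 0.01 m/s); the robot touches nothing.
It fails at once if the lever springs back (upward faster than 1.8 rad/s; let go at the bottom it flies up at about 3) (velocity of joint press_lever below -1.8 rad/s).
It fails at once if a bystander is shifted by more than 25 mm (distance of any of ink_pad, dater, marker, tape, pen_cup from where it was at the start of the episode above 0.025 m).
It also fails if it takes over 72 s, if anything falls off the work surface, if the arm or the gripper's body presses on something with over 40 N, if the wrist force passes 120 N, or if a joint passes its speed limit or range.

ROBOT

A 6-joint arm with a two-finger parallel gripper is mounted at the origin on the work surface. World frame = base frame: x ahead of the robot, y to its left, z up, the work surface at z = 0. Lengths are in mm, angles in degrees, forces in N, time in s.
With the tool pointing down it reaches from about 350 to 850 mm from the base axis. Payload 8.1 kg.
Tool frame: the origin (TCP) lies midway between the tips of the shut fingers; the grasp point (between the pads) lies 19 mm behind it; z points along the fingers, y is the line along which they close (so a half turn about z gives the same grasp; the last joint's range is limited). The gripper opens to 85 mm and grips with 20 to 120 N. Pads are 22 mm wide; open, the fingers measure 114 mm over their backs; the gripper's body (76 mm by 85 mm) begins 54 mm behind the grasp point. The pads swing forward as they close: fully open they stand 13 mm farther back than shut.
Start: joints at [-70.841, 7.471, 85.268, -0, 87.261, -4.893], TCP at [244.566, -547.898, 194.492] pointing down, gripper open.
Joint ranges: [-169.43, 169.43], [-51.17, 129.36], [1.28, 143.12], [-76.62, 256.62], [0, 156.53], [-152.29, 152.29]. Speed limits (degrees/s): [136.94, 136.94, 159.86, 180, 180, 180].

INTERFACE

Orientations are given as [roll, pitch, yaw] about the fixed x, y, z axes, in that order (R = Rz(yaw) Ry(pitch) Rx(roll)).
In Python, from bench import sensors, optics, r gives the robot as it stands.
- The arm moves only by the tool apply_moves, never from a script. Its argument "targets" is a list of rows, each a list of 7 numbers: the shift along the tool's x, y, z in mm, then the turn, a rotation vector about the tool's x, y, z in rad, then the closure, from 0 (fully open) to 1 (shut). In form: [[x, y, z, wx, wy, wz, claw], ...]. A call has 1 to 20 rows; each row shifts and turns the commanded pose from where the row before left it, along the tool's axes as they then stand; what a row does not reach is not made up. A row lasts 1/8 s, in which the tool goes at most 62.5 mm and 10.7 degrees, less where a joint would pass 70% of its speed; a pose out of reach is approached as far as the arm can. A call is refused whole if a number of a shift passes 62.5 or a number of a turn 0.188, either way. A call with a gripper value outside its range is refused whole. The fingers move at their own pace and stop on an object; "force" is the grip in N (left out, the last holds). Time passes only in rows, so rows that do not move let the fingers close. It gives the time, the measured TCP pose, the force, the opening and the grip force at its end, in the units of the state.
- sensors.sense(): the state, without advancing time (a new reading comes with each control period).
- optics.snapshot(name): name is "side" or "top"; returns the picture (384x512x3 uint8, red, green, blue); there is no depth.
- optics.get_calibration(name): a dict with "camera_matrix" (3x3 intrinsics, pixels), "pose" (4x4, takes a point from camera to world coordinates). Camera axes: x right, y down, z forward; pixel columns grow to the right and rows downward; lengths in mm; the calibration is good to about 2 mm. A picture is of the moment at which its call begins. get_calibration takes no time and is no camera call.
- r.hand_in(): hands the job in; it is judged then, once.
The state is a dict: "time": time; "joint_pos": joint angles; "qd": joint speeds; "joint_efforts": joint torques, N m; "tool_pos": TCP position; "tcp_rot": TCP orientation; "ft_force": force on the tool from outside, world axes, zero at the start; "wrist_torque": the same for the moment, N m; "finger_gap": finger opening in mm; "grip_force": force on a finger pad.
Only numpy, scipy, OpenCV 4.12 (cv2) and the standard library are available. Lean on these libraries where they do the work, as an engineer would, in place of code of your own. Each camera call takes 0.05 s, during which the arm holds its last target. There are 200 camera calls.

## Working session

There is one attempt and no reset: what is moved stays moved. The work goes in short steps, Python scripts to look and compute and a tool call to move; the robot and the scene stay as the last step left them, time stands still between calls to the robot, and variables do not carry over. Pictures are saved under pics/ and viewed, at most 10 in all, crops included, and the job is handed in when it is done.

Besides the shell and the picture viewer there is one more tool, called after "Request:" by a JSON object that holds its "op" and its "data", one argument or row to a line. apply_moves: Moves the arm, as the interface text tells. Its arguments: {"type":"object","properties":{"targets":{"type":"array"},"force":{"type":"number"}},"required":["targets"]}

```bash
mkdir -p pics; python3 - <<'E'
from bench import sensors, optics, r
import cv2,numpy as np
for n in("top","side"):
    i=optics.snapshot(n); cv2.imwrite(f"pics/{n}0.png",cv2.resize(i[:,:,::-1],(800,600),interpolation=cv2.INTER_CUBIC)); np.save(f"pics/{n}0.npy",i)
    c=optics.get_calibration(n); print(n,np.round(c["camera_matrix"],1).tolist(),np.round(c["pose"],3).tolist())
print(sensors.sense())
E
```

```text
top [[411.6, 0.0, 259.0], [0.0, 411.6, 187.5], [0.0, 0.0, 1.0]] [[0.026, -0.983, 0.182, 303.308], [-1.0, -0.026, 0.003, 8.24], [0.001, -0.182, -0.983, 1600.267], [0.0, 0.0, 0.0, 1.0]]
side [[364.2, 0.0, 260.6], [0.0, 364.2, 188.5], [0.0, 0.0, 1.0]] [[-0.949, -0.238, 0.207, 316.952], [-0.316, 0.709, -0.63, 725.854], [0.004, -0.663, -0.748, 1003.133], [0.0, 0.0, 0.0, 1.0]]
{'time': 0.1, 'joint_pos': array([-7.08400116e+01,  7.51179508e+00,  8.53248032e+01, -1.57177451e-04,
        8.72603311e+01, -4.89202523e+00]), 'qd': array([ 0.06817165, -0.07584006, -0.17388836,  0.07613055, -0.00547565,
        0.09747127]), 'joint_efforts': array([ 1.03848495e-03, -5.70949173e+01, -5.01941264e+01, -7.90190074e-05,
        8.05408345e-03, -8.05112154e-05]), 'tool_pos': array([ 244.38335086, -547.35879674,  193.52189841]), 'tcp_rot': array([-1.79903410e+02, -8.10955756e-03,  2.40520145e+01]), 'ft_force': array([-0.02701943,  0.56619044,  0.5318261 ]), 'wrist_torque': array([-0.03558679, -0.02242912,  0.01915074]), 'grip_force': 0.0, 'finger_gap': 85.42560367034426}
```

View pics/top0.png

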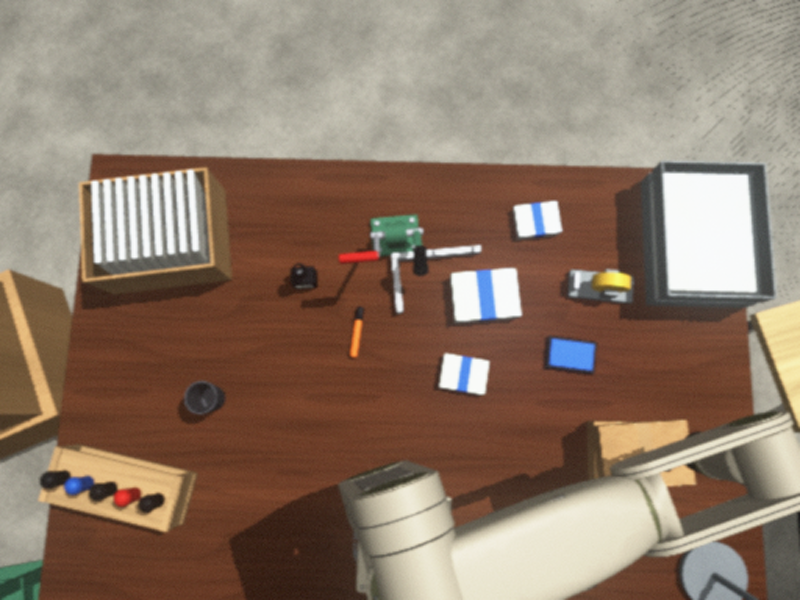

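View pics/side0.png

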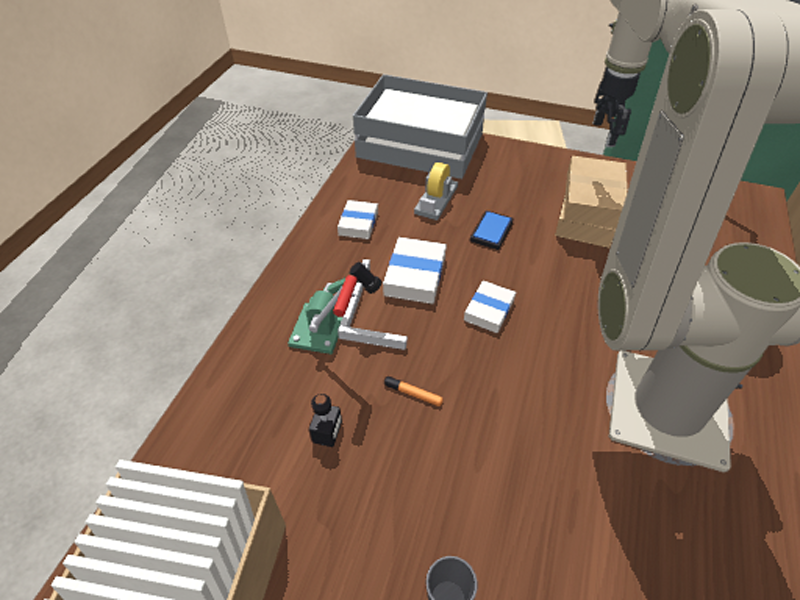

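The top view shows three white cartons with a blue band, at (486,295), (464,374) and (537,219). The one at (486,295) is clearly the largest, about 68x50 px, which fits 160x120 mm. The press is at (396,240), with its back fence running right to (480,248) and its side fence running down to (402,312). The red handle is at (358,257).

```bash
cat > h.py <<'E'
import numpy as np,cv2
from bench import sensors, optics, r
def ray(n,u,v,z):
    c=optics.get_calibration(n);K=np.array(c["camera_matrix"]);T=np.array(c["pose"])
    uv=np.atleast_2d(np.c_[u,v]).astype(float)
    d=np.c_[(uv-K[[0,1],[2,2]])/[K[0,0],K[1,1]],np.ones(len(uv))]@T[:3,:3].T
    o=T[:3,3]; return (o+d*((z-o[2])/d[:,2])[:,None])[:,:2]
def carton(im):
    hsv=cv2.cvtColor(im,cv2.COLOR_RGB2HSV)
    return (((hsv[...,1]<40)&(hsv[...,2]>195))|((hsv[...,0]>100)&(hsv[...,0]<125)&(hsv[...,1]>110)&(hsv[...,2]>120))).astype(np.uint8)
E
python3 - <<'E'
from h import *
im=np.load("pics/top0.npy")
c=im[130:220,215:345,::-1]; cv2.imwrite("pics/crop0.png",cv2.resize(c,None,fx=6,fy=6,interpolation=cv2.INTER_CUBIC))
m=carton(im)
for k in cv2.findContours(m,0,1)[0]:
    if 200<cv2.contourArea(k)<3000:
        R=cv2.minAreaRect(k); b=cv2.boxPoints(R); w=ray("top",b[:,0],b[:,1],45)
        print(np.round(R[0],1),np.round(w).tolist(),np.round(w.mean(0)),np.round(np.linalg.norm(w-np.roll(w,1,0),axis=1)))
E
```

```text
[423.8 322.8] [[157.0, -560.0], [170.0, -596.0], [61.0, -633.0], [48.0, -597.0]] [ 109. -597.] [115.  38. 115.  38.]
[263.  329.3] [[110.0, 73.0], [157.0, -55.0], [33.0, -102.0], [-12.0, 25.0]] [ 72. -15.] [131. 137. 132. 135.]
[465.2 304.2] [[197.0, -552.0], [322.0, -905.0], [160.0, -949.0], [39.0, -602.0]] [ 179. -752.] [166. 375. 168. 367.]
[296.9 239. ] [[364.0, -74.0], [447.0, -86.0], [433.0, -195.0], [351.0, -182.0]] [ 399. -134.] [109.  84. 110.  84.]
[365.5 226.4] [[425.0, -334.0], [492.0, -343.0], [481.0, -452.0], [414.0, -442.0]] [ 453. -393.] [108.  68. 109.  68.]
[310.9 188.3] [[647.0, -99.0], [665.0, -263.0], [542.0, -272.0], [524.0, -110.0]] [ 594. -186.] [123. 165. 123. 163.]
[344.  139.9] [[824.0, -255.0], [840.0, -367.0], [757.0, -375.0], [741.0, -264.0]] [ 791. -315.] [ 84. 113.  84. 112.]
```

View pics/crop0.png

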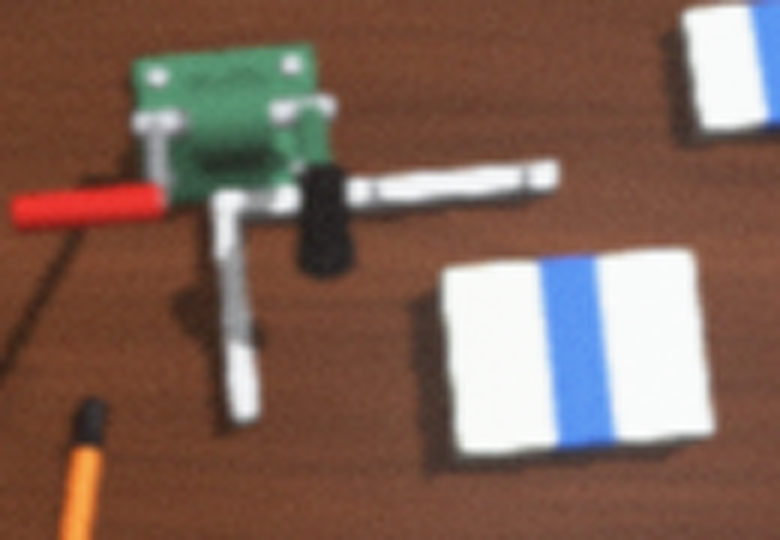

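The crop confirms it: the big carton (crop 440–715 x 250–455) measures 163x123 mm, against 160x120. The others are about 110x84. The fence's inner edges are visible, the back one near crop (350,207)–(557,190) and the side one near (240,235)–(258,415).

```bash
python3 - <<'E'
from h import *
im=np.load("pics/top0.npy"); g=cv2.cvtColor(im,cv2.COLOR_RGB2HSV); 
v=cv2.GaussianBlur(im,(0,0),.5).astype(float)
s=v[...,2]  # blue channel: wood low, metal high
def cross(p,t,rev=False):
    # last index where crossing t downward
    i=np.where((p[:-1]>=t)&(p[1:]<t))[0]
    return i[-1]+(p[i[-1]]-t)/(p[i[-1]]-p[i[-1]+1]) if len(i) else np.nan
B=[];S=[];Bo=[];So=[]
for u in range(278,305):
    p=s[154:172,u]; B.append((u,154+cross(p,130)));Bo.append((u,172-1-cross(p[::-1],130)))
for y in range(174,198):
    p=s[y,246:264]; S.append((246+cross(p,110),y));So.append((263-cross(p[::-1],110),y))
def fit(P):
    P=np.array(P);P=P[~np.isnan(P).any(1)]
    w=ray("top",P[:,0],P[:,1],30); vx,vy,x,y=cv2.fitLine(w.astype(np.float32),cv2.DIST_HUBER,0,.01,.01).ravel()
    if abs(vy)>abs(vx): s_=np.sign(vy)
    else: s_=np.sign(vx)
    return np.array([x,y]),np.array([vx,vy])*s_
L={}
for n,P in(("B",B),("Bo",Bo),("S",S),("So",So)):
    L[n]=fit(P); p,d=L[n]; print(n,p,d, "yaw",np.degrees(np.arctan2(-d[0],d[1]) if n[0]=="B" else np.arctan2(d[1],d[0])))
(p,d),(q,e)=L["B"],L["S"]
t=np.linalg.solve(np.c_[d,-e],q-p); O=p+t[0]*d; print("corner",O)
(p,d),(q,e)=L["Bo"],L["So"]; t=np.linalg.solve(np.c_[d,-e],q-p); print("outer corner",p+t[0]*d)
print("ends", ray("top",[215+558/6],[130+176/6],30)-O, ray("top",[215+245/6],[130+420/6],30)-O)
# red handle & marker
h=g; m=(((h[...,0]<6)|(h[...,0]>174))&(h[...,1]>180)&(h[...,2]>120)).astype(np.uint8)
m[:,:]*=1
for nm in("top","side"):
    im=np.load(f"pics/{nm}0.npy");h=cv2.cvtColor(im,cv2.COLOR_RGB2HSV);m=(((h[...,0]<5)|(h[...,0]>174))&(h[...,1]>190)&(h[...,2]>110)).astype(np.uint8)
    for k in cv2.findContours(m,0,1)[0]:
        if cv2.contourArea(k)>30:
            R=cv2.minAreaRect(k);print(nm,R,ray(nm,*R[0],236))
E
```

```text
B [ 697.8744  -109.49713] [-0.12424556  0.9922515 ] yaw 7.1371894
Bo [716.43744 -98.22069] [-0.12254585  0.9924629 ] yaw 7.0390534
S [607.6525    24.224117] [0.98371214 0.17975105] yaw 10.35526
So [601.635     40.750317] [0.99859565 0.05297866] yaw 3.036875
corner [679.48676   37.350204]
outer corner [698.64233   45.896866]
ends [[  32.61384966 -213.45368769]] [[-134.43753947  -12.97484096]]
top ((80.84146881103516, 318.0731506347656), (9.386680603027344, 15.129120826721191), 83.6598129272461) [[118.70230181 568.30774043]]
top ((228.5, 164.0), (6.0, 23.0), 90.0) [[634.84113507 118.78439519]]
```

The press corner is at about (683, 34), with a yaw of about 7°. From that, the handle should be at (633, 125), and I measured (635, 119). The carton is at (594, −186), yaw about 5°. I'll move in front of its near long side with the fingers open.

Request:
{"op": "apply_moves", "data": {
  "targets": [
    [0,0,0,0,0,0.148,0],
    [0,0,0,0,0,0.148,0],
    [33,-36,0,0,0,0,0],
    [33,-36,0,0,0,0,0],
    [33,-36,0,0,0,0,0],
    [33,-36,0,0,0,0,0],
    [33,-36,0,0,0,0,0],
    [33,-36,0,0,0,0,0],
    [33,-36,0,0,0,0,0],
    [33,-36,0,0,0,0,0],
    [33,-33,0,0,0,0,0],
    [0,0,0,0,0,0,0],
    [0,0,0,0,0,0,0]
  ]
}}

```text
time: 1.72
tool_pos: [499.3, -192.7, 194.0]
tcp_rot: [-180.0, 0.1, 7.1]
ft_force: [-0.8, -0.5, 0.2]
finger_gap: 85.3
grip_force: 0.0
```

Request:
{"op": "apply_moves", "data": {
  "targets": [
    [0,0,40,0,0,0,0],
    [0,0,40,0,0,0,0],
    [0,0,40,0,0,0,0],
    [0,0,40,0,0,0,0],
    [0,0,20,0,0,0,0],
    [0,0,10,0,0,0,0],
    [8,0,0,0,0,0,0],
    [8,0,0,0,0,0,0],
    [8,0,0,0,0,0,0],
    [8,0,0,0,0,0,0],
    [8,0,0,0,0,0,0],
    [8,0,0,0,0,0,0],
    [8,0,0,0,0,0,0],
    [8,0,0,0,0,0,0],
    [4,0,0,0,0,0,0],
    [0,0,0,0,0,0,0]
  ]
}}

```text
time: 3.72
tool_pos: [567.3, -184.3, 4.4]
tcp_rot: [-180.0, 0.0, 7.1]
ft_force: [-0.2, -0.0, -0.7]
finger_gap: 85.4
grip_force: 0.0
```

```bash
cat >> h.py <<'E'
O=np.array([683.5,33.7]);a=np.radians(7.1);Rp=np.array([[np.cos(a),-np.sin(a)],[np.sin(a),np.cos(a)]])
def press(w): return (np.atleast_2d(w)-O)@Rp
def look(name,show=True):
    im=optics.snapshot("top"); c=im[115:220,215:345,::-1]
    cv2.imwrite(f"pics/{name}.png",cv2.resize(c,None,fx=5.7,fy=5.7,interpolation=cv2.INTER_CUBIC))
    np.save(f"pics/{name}.npy",im)
    m=carton(im); m[:,:230]=0;m[225:]=0
    for k in cv2.findContours(m,0,1)[0]:
        if 200<cv2.contourArea(k)<3000:
            R=cv2.minAreaRect(k); b=cv2.boxPoints(R); w=press(ray("top",b[:,0],b[:,1],45)); print(np.round(R[0]),np.round(w.mean(0),1),np.round(w,1).tolist())
    s=sensors.sense(); print("tool press",press(s["tool_pos"][:2]).round(1),s["tool_pos"].round(1),s["ft_force"].round(1))
E
python3 -c "
from h import *
look('p1')"
```

```text
[329. 170.] [ -50.2 -284.4] [[-49.6, -219.0], [6.8, -251.7], [-51.1, -350.0], [-106.7, -316.8]]
[294. 186.] [-100.3 -144.9] [[-208.0, -47.1], [41.0, -181.2], [6.6, -243.5], [-240.7, -107.9]]
[344. 140.] [  63.3 -358.8] [[103.6, -304.7], [106.3, -414.8], [22.9, -412.4], [20.3, -303.4]]
tool press [[-142.5 -201.9]] [ 567.  -184.2    4.4] [-0.4  0.2  0.4]
```

View pics/p1.png

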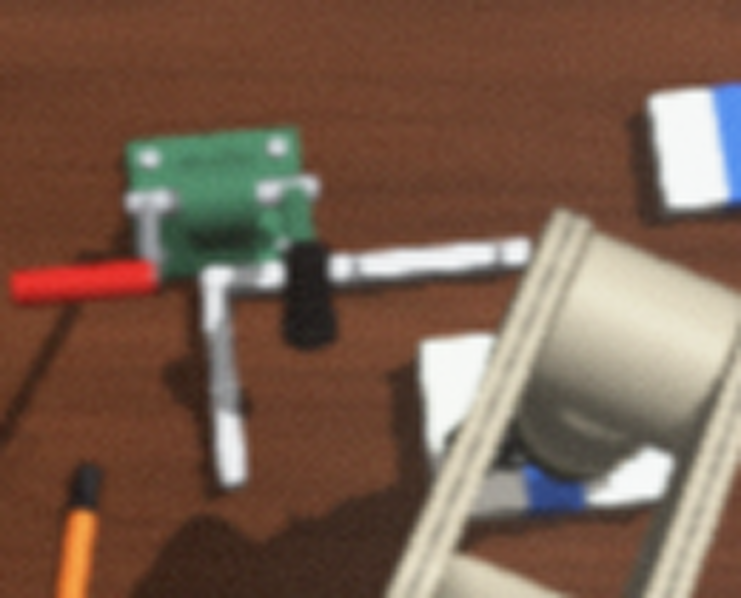

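The picture shows the arm covering much of the carton. Its bottom edge, near crop (455,515)–(670,490), seems not to have moved, so I'll check the side view.

```bash
python3 -c "
from h import *
im=optics.snapshot('side'); c=im[100:240,180:370,::-1]
cv2.imwrite('pics/s1.png',cv2.resize(c,None,fx=4.2,fy=4.2,interpolation=cv2.INTER_CUBIC))"
```

```text
(no output)
```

View pics/s1.png

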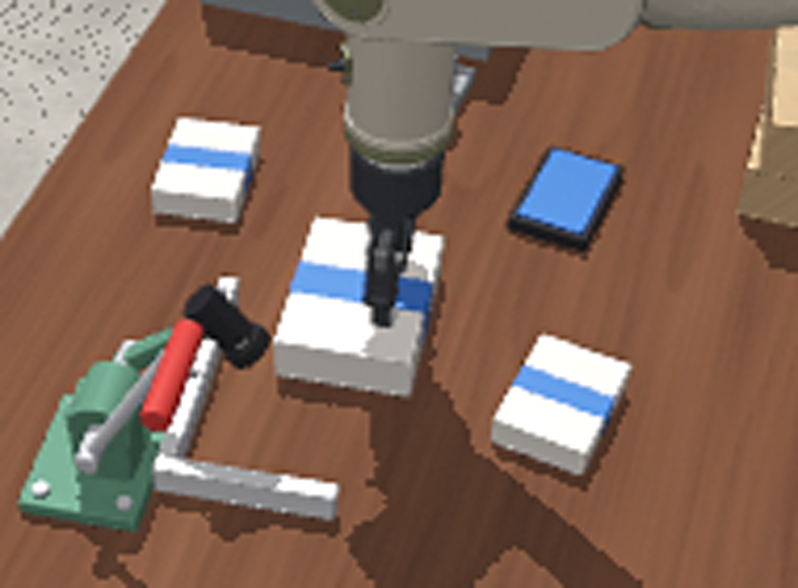

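The fingers seem to hover over the carton top, with the tip near crop (383,320). I'll compare that with the projection of the reported TCP.

```bash
python3 -c "
from h import *
def proj(n,p):
    c=optics.get_calibration(n);q=np.linalg.inv(c['pose'])@np.r_[p,1];k=c['camera_matrix']@q[:3];return k[:2]/k[2]
s=sensors.sense();print(s['tool_pos'],s['joint_pos'].round(1))
f=lambda q:((q-[180,100])*4.2).round()
x,y,z=s['tool_pos']
for z in(4,17,50,100,150): print(z,f(proj('side',[x,y,z])), f(proj('side',[x-7,y+50,z])))
for w in [(647,-99),(665,-263),(542,-272),(524,-110)]: print('carton corner', f(proj('side',[*w,45])))
# triangulate the marks: big carton left-front top corners in both views
"
```

```text
[ 566.91713039 -184.28109764    4.37973785] [-22.9  16.5  95.7  -0.   67.8  60. ]
4 [390. 325.] [381. 366.]
17 [391. 315.] [381. 356.]
50 [392. 289.] [382. 330.]
100 [393. 247.] [384. 289.]
150 [395. 203.] [385. 245.]
carton corner [272. 339.]
carton corner [315. 211.]
carton corner [446. 234.]
carton corner [414. 364.]
```

```bash
python3 -c "
from h import *
def proj(n,p):
    c=optics.get_calibration(n);q=np.linalg.inv(c['pose'])@np.r_[p,1];k=c['camera_matrix']@q[:3];return k[:2]/k[2]
for z in(194,207,250,300): print(z,proj('side',[244,-548,z])*1.5625)
im=optics.snapshot('side'); np.save('pics/s2.npy',im)
a=np.load('pics/side0.npy')[60:110,370:430,::-1]; b=im[140:200,240:310,::-1]
cv2.imwrite('pics/s2.png',np.hstack([cv2.resize(a,(390,500),interpolation=0),cv2.resize(b,(400,500),interpolation=0)]))
s=sensors.sense();print(s['time'],s['tool_pos'],s['ft_force'],s['joint_efforts'])"
```

```text
194 [598.41066642 151.8996604 ]
207 [599.77487554 147.34968666]
250 [604.42717579 131.83311829]
300 [610.12332376 112.83506042]
3.875 [ 566.84501458 -184.25174351    4.37137755] [0.12508975 0.91554979 0.00282288] [ 7.93500803e-02 -5.94421577e+01 -4.46949685e+01  6.08645481e-03
 -8.68256902e-03  1.08487868e-03]
```

View pics/s2.png

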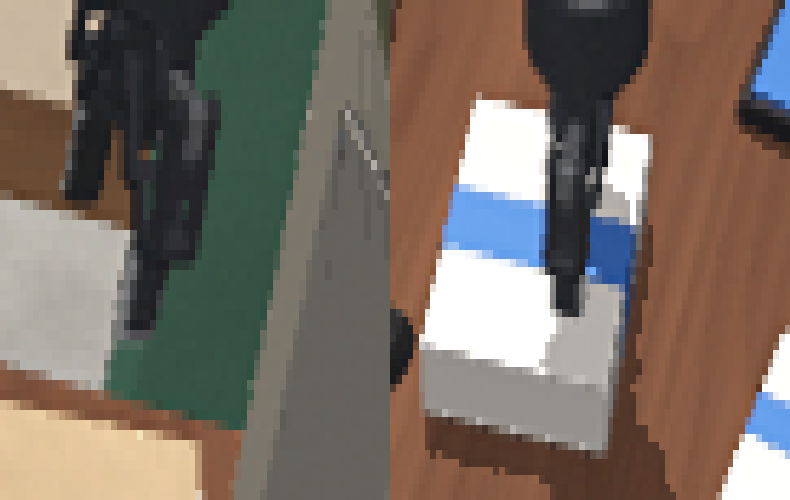

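The near fingertip at right crop (567,315) lies over the carton top. The pixels put it at z of about 60, not the reported 4 mm, and the start picture shows a similar offset of about 35–40 mm. So the reported height seems off from the scene. I'll probe gently downward to check.

Request:
{"op": "apply_moves", "data": {
  "targets": [
    [0,0,2,0,0,0,0],
    [0,0,2,0,0,0,0],
    [0,0,2,0,0,0,0]
  ]
}}

```text
time: 4.25
tool_pos: [567.0, -184.3, -1.7]
tcp_rot: [-180.0, 0.0, 7.1]
ft_force: [0.7, -0.3, -0.3]
finger_gap: 85.2
grip_force: 0.0
```

Request:
{"op": "apply_moves", "data": {
  "targets": [
    [0,0,2,0,0,0,0],
    [0,0,2,0,0,0,0],
    [0,0,2,0,0,0,0],
    [0,0,2,0,0,0,0]
  ]
}}

```text
time: 4.75
tool_pos: [567.2, -184.4, -5.2]
tcp_rot: [-180.0, 0.0, 7.1]
ft_force: [-26.6, 9.2, 52.3]
finger_gap: 85.6
grip_force: 25.9
```

Contact came at a reported z of −5. Together with the pictures, that means the tips are on the 45 mm carton top, so the reported z reads about 37 mm low. I'll lift, back off and verify against the table.

Request:
{"op": "apply_moves", "data": {
  "targets": [
    [0,0,-10,0,0,0,0],
    [0,0,-10,0,0,0,0],
    [-15,0,-5,0,0,0,0],
    [-25,0,0,0,0,0,0],
    [-25,0,0,0,0,0,0],
    [-15,0,0,0,0,0,0],
    [0,0,0,0,0,0,0]
  ]
}}

```text
time: 5.62
tool_pos: [487.2, -194.3, 15.5]
tcp_rot: [-180.0, 0.0, 7.0]
ft_force: [-0.3, -0.3, 0.6]
finger_gap: 85.1
grip_force: 0.0
```

```bash
python3 -c "
from h import *
look('p2')
im=optics.snapshot('side'); np.save('pics/s3.npy',im)
a=np.load('pics/p2.npy')[165:225,250:330,::-1]; b=im[130:200,250:330,::-1]
cv2.imwrite('pics/s3.png',np.hstack([cv2.resize(a,(400,300),interpolation=0),cv2.resize(b,(400,350),interpolation=0)[:300]]))
"
```

```text
[319. 195.] [-144.2 -236.1] [[-55.6, -119.3], [-38.0, -343.8], [-233.5, -350.4], [-249.8, -130.8]]
[344. 140.] [  63.3 -358.8] [[103.6, -304.7], [106.3, -414.8], [22.9, -412.4], [20.3, -303.4]]
tool press [[-222.1 -202.1]] [ 488.1 -194.3   15.7] [-0.9 -1.2 -0.8]
```

View pics/s3.png

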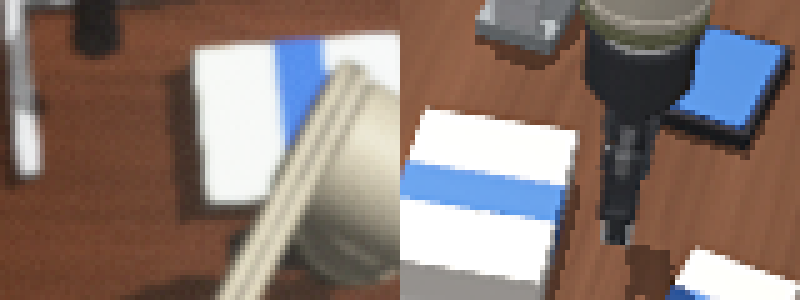

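```bash
python3 -c "
from h import *
for z in range(15,110,10): print(z, ray('side',293,178.6,z).round(), 'start near tip',ray('side',390.8,92.5,z+180).round())
"
```

```text
15 [[ 491. -192.]] start near tip [[ 219. -588.]]
25 [[ 490. -182.]] start near tip [[ 220. -572.]]
35 [[ 488. -173.]] start near tip [[ 221. -556.]]
45 [[ 486. -164.]] start near tip [[ 222. -539.]]
55 [[ 484. -155.]] start near tip [[ 223. -523.]]
65 [[ 483. -145.]] start near tip [[ 225. -507.]]
75 [[ 481. -136.]] start near tip [[ 226. -491.]]
85 [[ 479. -127.]] start near tip [[ 227. -474.]]
95 [[ 477. -117.]] start near tip [[ 228. -458.]]
105 [[ 475. -108.]] start near tip [[ 230. -442.]]
```

The near fingertip ray matches the reported x and y exactly at z of about 65, while the reported z gives 29. So x and y are right and the true height is the reported value plus about 36 mm, consistent with the touch and with the start picture. I'll correct for it and descend to a reported −36.

Request:
{"op": "apply_moves", "data": {
  "targets": [
    [0,0,15,0,0,0,0],
    [0,0,15,0,0,0,0],
    [0,0,10,0,0,0,0],
    [0,0,6,0,0,0,0],
    [0,0,6,0,0,0,0],
    [0,0,0,0,0,0,0]
  ]
}}

```text
time: 6.48
tool_pos: [487.5, -194.0, -36.9]
tcp_rot: [-180.0, 0.0, 7.1]
ft_force: [0.3, -0.1, -0.6]
finger_gap: 85.5
grip_force: 0.0
```

The tips are free below carton-top level, so the offset is confirmed. Now I'll push.

Request:
{"op": "apply_moves", "data": {
  "targets": [
    [10,0,0,0,0,0,0],
    [10,0,0,0,0,0,0],
    [7,0,0,0,0,0,0],
    [7,0,0,0,0,0,0],
    [7,0,0,0,0,0,0],
    [7,0,0,0,0,0,0],
    [7,0,0,0,0,0,0],
    [7,0,0,0,0,0,0]
  ]
}}

```text
time: 7.48
tool_pos: [549.5, -186.4, -36.6]
tcp_rot: [-180.0, 0.0, 7.1]
ft_force: [-4.3, -0.8, 3.2]
finger_gap: 85.1
grip_force: 2.0
```

Request:
{"op": "apply_moves", "data": {
  "targets": [
    [7,0,0,0,0,0,0],
    [7,0,0,0,0,0,0],
    [4,0,0,0,0,0,0]
  ]
}}

```text
time: 7.85
tool_pos: [567.6, -184.2, -36.5]
tcp_rot: [-180.0, 0.0, 7.1]
ft_force: [-4.2, -1.5, 3.9]
finger_gap: 85.3
grip_force: 2.1
```

Request:
{"op": "apply_moves", "data": {
  "targets": [
    [3,0,0,0,0,0,0],
    [3,0,0,0,0,0,0],
    [-10,0,0,0,0,0,0],
    [0,0,-40,0,0,0,0],
    [0,0,-50,0,0,0,0],
    [0,0,-50,0,0,0,0],
    [20,30,0,0,0,-0.1745,0],
    [0,0,0,0,0,-0.1745,0],
    [0,0,0,0,0,-0.1745,0],
    [0,0,0,0,0,-0.1745,0],
    [0,0,0,0,0,-0.1745,0],
    [0,0,0,0,0,-0.1745,0],
    [0,0,0,0,0,-0.1745,0],
    [0,0,0,0,0,-0.1745,0],
    [0,0,0,0,0,-0.1745,0],
    [0,0,0,0,0,0,0]
  ]
}}

```text
time: 9.85
tool_pos: [586.5, -212.1, 103.4]
tcp_rot: [180.0, -0.0, 97.0]
ft_force: [-0.8, 0.2, -0.3]
finger_gap: 85.0
grip_force: 0.0
```

```bash
python3 -c "
from h import *
look('p3')
im=optics.snapshot('side'); np.save('pics/s4.npy',im)
c=im[100:240,180:370,::-1]
cv2.imwrite('pics/s4.png',np.hstack([cv2.resize(np.load('pics/p3.npy')[115:220,215:345,::-1],(400,323),interpolation=2),cv2.resize(c,(400,295),interpolation=2)[:].copy() if 0 else cv2.resize(c,(400,323))]))
"
```

```text
[354. 191.] [-139.2 -370.6] [[-261.7, -284.9], [-4.8, -435.0], [-17.1, -456.5], [-273.3, -306.0]]
[323. 168.] [ -39.5 -263.3] [[-11.0, -50.0], [138.9, -397.9], [-71.7, -473.4], [-214.1, -131.7]]
tool press [[-126.7 -231.9]] [ 586.5 -212.1  103.4] [-0.5 -0.2  0.4]
```

View pics/s4.png

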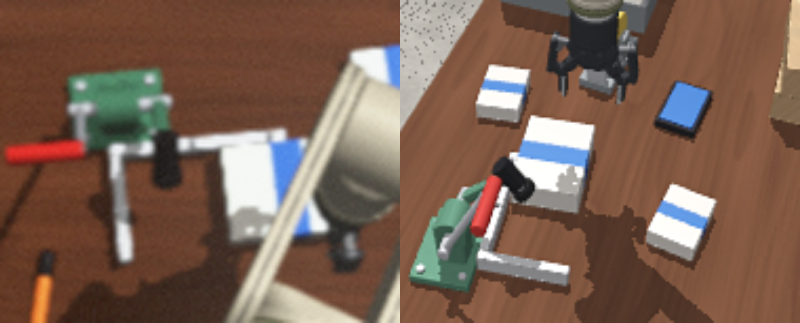

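The carton now sits just in front of the back fence and parallel to it. Its top-left corner is at left crop (222,148), and the gripper is clear above. Next I'll go to the carton's right end and push it towards the side fence.

Request:
{"op": "apply_moves", "data": {
  "targets": [
    [-31,20,0,0,0,0,0],
    [-31,20,0,0,0,0,0],
    [-31,20,0,0,0,0,0],
    [0,0,40,0,0,0,0],
    [0,0,40,0,0,0,0],
    [0,0,35,0,0,0,0],
    [0,0,15,0,0,0,0],
    [0,0,9,0,0,0,0],
    [0,0,0,0,0,0,0]
  ]
}}

```text
time: 11.08
tool_pos: [658.2, -297.2, -34.8]
tcp_rot: [180.0, 0.0, 97.0]
ft_force: [-0.2, -0.1, 0.3]
finger_gap: 85.7
grip_force: 0.0
```

Request:
{"op": "apply_moves", "data": {
  "targets": [
    [9,0,0,0,0,0,0],
    [9,0,0,0,0,0,0],
    [9,0,0,0,0,0,0],
    [8,0,0,0,0,0,0],
    [8,0,0,0,0,0,0],
    [8,0,0,0,0,0,0],
    [8,0,0,0,0,0,0],
    [8,0,0,0,0,0,0],
    [8,0,0,0,0,0,0],
    [8,0,0,0,0,0,0],
    [8,0,0,0,0,0,0],
    [8,0,0,0,0,0,0],
    [8,0,0,0,0,0,0],
    [8,0,0,0,0,0,0],
    [8,0,0,0,0,0,0],
    [8,0,0,0,0,0,0]
  ]
}}

```text
time: 13.08
tool_pos: [641.5, -166.4, -35.5]
tcp_rot: [-180.0, -0.0, 97.1]
ft_force: [1.0, -4.6, 2.7]
finger_gap: 85.3
grip_force: 2.1
```

Request:
{"op": "apply_moves", "data": {
  "targets": [
    [4,0,0,0,0,0,0],
    [4,0,0,0,0,0,0],
    [4,0,0,0,0,0,0],
    [3,0,0,0,0,0,0],
    [2,0,0,0,0,0,0],
    [1,0,0,0,0,0,0]
  ]
}}

```text
time: 13.82
tool_pos: [639.2, -149.0, -35.6]
tcp_rot: [-180.0, -0.0, 97.1]
ft_force: [1.4, -3.7, 1.8]
finger_gap: 85.6
grip_force: 1.7
```

Request:
{"op": "apply_moves", "data": {
  "targets": [
    [1,0,0,0,0,0,0],
    [1,0,0,0,0,0,0]
  ]
}}

```text
time: 14.08
tool_pos: [639.0, -147.1, -35.6]
tcp_rot: [-180.0, -0.0, 97.1]
ft_force: [0.2, -3.6, 0.9]
finger_gap: 85.3
grip_force: 1.6
```

Request:
{"op": "apply_moves", "data": {
  "targets": [
    [1,0,0,0,0,0,0],
    [1,0,0,0,0,0,0],
    [1,0,0,0,0,0,0]
  ]
}}

```text
time: 14.45
tool_pos: [638.6, -144.0, -35.6]
tcp_rot: [-180.0, -0.0, 97.1]
ft_force: [0.0, -3.2, 1.9]
finger_gap: 85.8
grip_force: 1.4
```

Request:
{"op": "apply_moves", "data": {
  "targets": [
    [1,0,0,0,0,0,0],
    [1,0,0,0,0,0,0]
  ]
}}

```text
time: 14.7
tool_pos: [638.4, -143.9, -35.5]
tcp_rot: [-180.0, 0.1, 97.0]
ft_force: [0.5, -13.7, -0.0]
finger_gap: 85.6
grip_force: 6.4
```

The carton met the side fence at a tool position of press y −170.7, where I expected −171. Now I'll back off and go round to the front face.

Request:
{"op": "apply_moves", "data": {
  "targets": [
    [-12,0,0,0,0,0,0],
    [-13,0,0,0,0,0,0],
    [0,0,-45,0,0,0,0],
    [0,0,-45,0,0,0,0],
    [0,-32,0,0,0,0.1745,0],
    [0,0,0,0,0,0.1745,0],
    [0,0,0,0,0,0.1745,0],
    [0,0,0,0,0,0.1745,0],
    [0,0,0,0,0,0.1745,0],
    [0,0,0,0,0,0.1745,0],
    [0,0,0,0,0,0.1745,0],
    [0,0,0,0,0,0.1745,0],
    [0,0,0,0,0,0.1745,0],
    [-31,0,0,0,0,0,0],
    [-32,0,0,0,0,0,0],
    [0,-38,0,0,0,0,0],
    [0,-38,0,0,0,0,0],
    [0,-38,0,0,0,0,0],
    [0,0,0,0,0,0,0]
  ]
}}

```text
time: 17.08
tool_pos: [532.8, -63.5, 54.3]
tcp_rot: [-179.9, 0.0, 7.2]
ft_force: [1.2, -0.6, -0.1]
finger_gap: 85.4
grip_force: 0.0
```

Request:
{"op": "apply_moves", "data": {
  "targets": [
    [0,0,40,0,0,0,0],
    [0,0,35,0,0,0,0],
    [0,0,15,0,0,0,0],
    [8,0,0,0,0,0,0],
    [8,0,0,0,0,0,0],
    [5,0,0,0,0,0,0],
    [2,0,0,0,0,0,0],
    [1,0,0,0,0,0,0],
    [1,0,0,0,0,0,0],
    [1,0,0,0,0,0,0]
  ]
}}

```text
time: 18.32
tool_pos: [558.0, -62.6, -35.6]
tcp_rot: [-180.0, 0.1, 7.1]
ft_force: [-5.7, -1.2, 4.3]
finger_gap: 85.1
grip_force: 3.0
```

Request:
{"op": "apply_moves", "data": {
  "targets": [
    [1,0,0,0,0,0,0],
    [1,0,0,0,0,0,0]
  ]
}}

```text
time: 18.58
tool_pos: [560.0, -62.3, -35.7]
tcp_rot: [-180.0, 0.1, 7.1]
ft_force: [-5.0, -1.2, 3.9]
finger_gap: 85.2
grip_force: 2.6
```

Request:
{"op": "apply_moves", "data": {
  "targets": [
    [1,0,0,0,0,0,0],
    [1,0,0,0,0,0,0]
  ]
}}

```text
time: 18.82
tool_pos: [562.0, -62.1, -35.7]
tcp_rot: [-180.0, 0.1, 7.1]
ft_force: [-4.8, -1.5, 3.4]
finger_gap: 85.4
grip_force: 2.6
```

Request:
{"op": "apply_moves", "data": {
  "targets": [
    [1,0,0,0,0,0,0],
    [1,0,0,0,0,0,0]
  ]
}}

```text
time: 19.08
tool_pos: [562.1, -62.0, -35.9]
tcp_rot: [-180.0, 0.3, 7.1]
ft_force: [-17.0, -3.0, 13.5]
finger_gap: 85.6
grip_force: 8.7
```

Request:
{"op": "apply_moves", "data": {
  "targets": [
    [1,0,0,0,0,0,0]
  ]
}}

```text
time: 19.2
tool_pos: [562.0, -61.9, -36.1]
tcp_rot: [-180.0, 0.5, 7.1]
ft_force: [-23.1, -2.1, 19.1]
finger_gap: 85.2
grip_force: 11.8
```

It's flush against the back fence too. I'll retreat and move above the handle, turning to yaw 97.

Request:
{"op": "apply_moves", "data": {
  "targets": [
    [-10,0,0,0,0,0,0],
    [-12,0,0,0,0,0,0],
    [0,0,-45,0,0,0,0],
    [0,0,-55,0,0,0,0],
    [0,0,-55,0,0,0,0],
    [0,0,-55,0,0,0,0],
    [0,0,-50,0,0,0,0],
    [0,0,-50,0,0,0,0],
    [0,0,0,0,0,-0.1745,0],
    [0,0,0,0,0,-0.1745,0],
    [0,0,0,0,0,-0.1745,0],
    [0,0,0,0,0,-0.1745,0],
    [0,0,0,0,0,-0.1745,0],
    [0,0,0,0,0,-0.1745,0],
    [0,0,0,0,0,-0.1745,0],
    [0,0,0,0,0,-0.1745,0],
    [0,0,0,0,0,-0.1745,0],
    [35,0,0,0,0,0,0],
    [35,0,0,0,0,0,0],
    [35,0,0,0,0,0,0]
  ]
}}

```text
time: 21.7
tool_pos: [530.6, 40.9, 274.3]
tcp_rot: [180.0, -0.0, 97.1]
ft_force: [1.2, -0.9, -0.3]
finger_gap: 85.5
grip_force: 0.0
```

Request:
{"op": "apply_moves", "data": {
  "targets": [
    [35,22,0,0,0,0,0],
    [35,22,0,0,0,0,0],
    [0,22,0,0,0,0,0],
    [0,22,0,0,0,0,0],
    [0,24,0,0,0,0,0],
    [0,0,0,0,0,0,0],
    [0,0,0,0,0,0,0]
  ]
}}

```text
time: 22.58
tool_pos: [633.1, 123.1, 274.3]
tcp_rot: [-180.0, -0.0, 97.1]
ft_force: [-0.2, -0.5, 0.2]
finger_gap: 85.6
grip_force: 0.0
```

```bash
python3 -c "
from h import *
look('p4')
im=optics.snapshot('side'); np.save('pics/s5.npy',im)
c=im[90:240,200:340,::-1]
cv2.imwrite('pics/s5.png',np.hstack([cv2.resize(np.load('pics/p4.npy')[130:210,235:320,::-1],(400,430),interpolation=2),cv2.resize(c,(400,430),interpolation=2)]))
"
```

```text
[279. 176.] [-55.4 -90.1] [[16.3, -5.1], [8.2, -182.9], [-127.1, -173.7], [-118.9, 1.3]]
[344. 140.] [  63.2 -358.9] [[103.0, -304.6], [106.5, -414.4], [23.3, -412.6], [19.9, -303.9]]
tool press [[-39.  95.]] [633.  123.2 274.6] [0.  0.4 0.4]
```

View pics/s5.png

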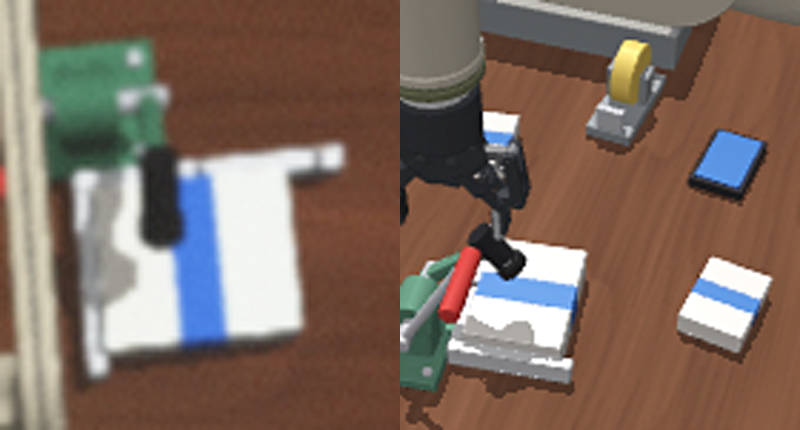

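The carton is flush in the corner: the top crop shows its edge along the back fence from (100,170) to (290,165) and along the side fence at x≈100. The handle is under the gripper, so I'll descend and grip it.

Request:
{"op": "apply_moves", "data": {
  "targets": [
    [0,0,30,0,0,0,0],
    [0,0,30,0,0,0,0],
    [0,0,20,0,0,0,0],
    [0,0,10,0,0,0,0],
    [0,0,8,0,0,0,0],
    [0,0,0,0,0,0,0]
  ]
}}

```text
time: 23.42
tool_pos: [633.8, 123.3, 176.6]
tcp_rot: [180.0, -0.0, 97.1]
ft_force: [-0.7, 0.1, -0.0]
finger_gap: 85.5
grip_force: 0.0
```

Request:
{"op": "apply_moves", "data": {
  "targets": [
    [0,0,0,0,0,0,0.3],
    [0,0,0,0,0,0,0.5],
    [0,0,0,0,0,0,0.65],
    [0,0,0,0,0,0,0.8],
    [0,0,0,0,0,0,1],
    [0,0,0,0,0,0,1],
    [0,0,0,0,0,0,1],
    [0,0,0,0,0,0,1]
  ],
  "force": 50
}}

```text
time: 24.42
tool_pos: [632.8, 123.1, 176.9]
tcp_rot: [-179.9, 0.0, 97.1]
ft_force: [-7.0, -0.4, 3.9]
finger_gap: 20.7
grip_force: 49.0
```

Request:
{"op": "apply_moves", "data": {
  "targets": [
    [0,0,0,0,0,0,1],
    [0,-5.4,3.2,0,0,0,1],
    [0,-5.3,3.4,0,0,0,1],
    [0,-5.2,3.6,0,0,0,1],
    [0,-5.0,3.8,0,0,0,1],
    [0,-4.9,4.0,0,0,0,1],
    [0,-4.7,4.1,0,0,0,1]
  ],
  "force": 80
}}

```text
time: 25.3
tool_pos: [606.6, 120.0, 157.9]
tcp_rot: [179.5, -0.0, 97.1]
ft_force: [4.5, 1.0, 11.8]
finger_gap: 20.0
grip_force: 81.4
```

Request:
{"op": "apply_moves", "data": {
  "targets": [
    [0,-4.6,4.3,0,0,0,1],
    [0,-4.4,4.4,0,0,0,1],
    [0,-4.3,4.6,0,0,0,1],
    [0,-4.1,4.8,0,0,0,1],
    [0,-4.0,4.9,0,0,0,1],
    [0,-3.8,5.0,0,0,0,1],
    [0,-3.6,5.1,0,0,0,1],
    [0,-3.4,5.3,0,0,0,1]
  ]
}}

```text
time: 26.3
tool_pos: [574.5, 116.2, 119.0]
tcp_rot: [179.6, -0.0, 97.1]
ft_force: [4.3, 2.0, 6.9]
finger_gap: 20.1
grip_force: 87.9
```

Request:
{"op": "apply_moves", "data": {
  "targets": [
    [0,-3.2,5.4,0,0,0,1],
    [0,-3.1,5.5,0,0,0,1],
    [0,-2.8,5.6,0,0,0,1],
    [0,-2.7,5.7,0,0,0,1],
    [0,-2.4,5.8,0,0,0,1],
    [0,-2.2,5.8,0,0,0,1]
  ]
}}

```text
time: 27.05
tool_pos: [557.4, 114.1, 85.6]
tcp_rot: [179.7, -0.0, 97.1]
ft_force: [-8.7, 0.0, 23.4]
finger_gap: 19.7
grip_force: 93.1
```

Request:
{"op": "apply_moves", "data": {
  "targets": [
    [0,0,1,0,0,0,1],
    [0,0,0,0,0,0,1]
  ]
}}

```text
time: 27.3
tool_pos: [557.2, 114.1, 85.1]
tcp_rot: [179.7, -0.0, 97.1]
ft_force: [-10.6, -0.2, 21.6]
finger_gap: 20.3
grip_force: 92.9
```

Request:
{"op": "apply_moves", "data": {
  "targets": [
    [0,-1,1.5,0,0,0,1],
    [0,-0.5,1.5,0,0,0,1],
    [0,0,0,0,0,0,1]
  ]
}}

```text
time: 27.68
tool_pos: [555.4, 113.9, 80.5]
tcp_rot: [179.8, -0.0, 97.1]
ft_force: [-0.3, 1.7, 10.4]
finger_gap: 19.8
grip_force: 93.7
```

Request:
{"op": "apply_moves", "data": {
  "targets": [
    [0,-0.5,2,0,0,0,1],
    [0,0,0,0,0,0,1]
  ]
}}

```text
time: 27.92
tool_pos: [554.7, 113.8, 78.7]
tcp_rot: [179.8, -0.0, 97.1]
ft_force: [-3.7, 1.4, 12.9]
finger_gap: 20.1
grip_force: 93.9
```

```bash
cat >> h.py <<'E'
def proj(n,p):
    c=optics.get_calibration(n);q=np.linalg.inv(c['pose'])@np.r_[p,1];k=c['camera_matrix']@q[:3];return k[:2]/k[2]
def bar(n,th,y):
    t=np.radians(th);w=Rp@[50-180*np.cos(t),y]+O;return proj(n,[*w,80+180*np.sin(t)])
def red(im):
    h=cv2.cvtColor(im,cv2.COLOR_RGB2HSV).astype(int);i=im.astype(int)
    m=((i[...,0]>110)&(i[...,1]<60)&(i[...,2]<70)).astype(np.uint8); m[:80]=0;m[260:]=0;m[:,:150]=0;m[:,300:]=0
    return m
E
python3 -c "
from h import *
for n,old in(('side','side0'),('top','top0')):
    new=optics.snapshot(n)
    for lab,im,ths in(('up',np.load(f'pics/{old}.npy'),(60,)),('now',new,(16,20,22,26))):
        yy,xx=np.nonzero(red(im));print(n,lab,len(xx),xx.min() if len(xx) else 0,xx.max() if len(xx) else 0,yy.min() if len(xx) else 0,yy.max() if len(xx) else 0)
        for t in ths: print('  pred',t,bar(n,t,48).round(1),bar(n,t,125).round(1))
    if n=='side':
        c=new[120:240,180:300,::-1].copy();c=cv2.resize(c,None,fx=5,fy=5,interpolation=2)
        for t,col in((20,(255,255,0)),(24,(0,255,255))):
            f=lambda q:tuple(int(v) for v in (q+.5-[180,120])*5)
            cv2.line(c,f(bar('side',t,48)),f(bar('side',t,125)),col,1)
        cv2.imwrite('pics/s6.png',c)
s=sensors.sense();print(s['ft_force'],s['tool_pos'])
"
```

```text
side up 67 213 227 177 201
  pred 60 [225.1 178.7] [217.8 198.8]
side now 87 242 250 210 226
  pred 16 [253.6 206.3] [248.2 226.4]
  pred 20 [252.4 203.7] [246.8 223.8]
  pred 22 [251.6 202.3] [246.  222.5]
  pred 26 [249.9 199.7] [244.1 219.8]
top up 176 216 242 160 226
  pred 60 [241.  163.5] [218.4 165.6]
top now 3 238 239 193 194
  pred 16 [244.2 192.7] [223.1 194.7]
  pred 20 [244. 191.] [222.7 193.1]
  pred 22 [243.9 190.1] [222.5 192.2]
  pred 26 [243.7 188.2] [222.1 190.2]
[-2.69319465  0.95365913 12.74233144] [554.74955797 113.79708046  78.68415637]
```

View pics/s6.png

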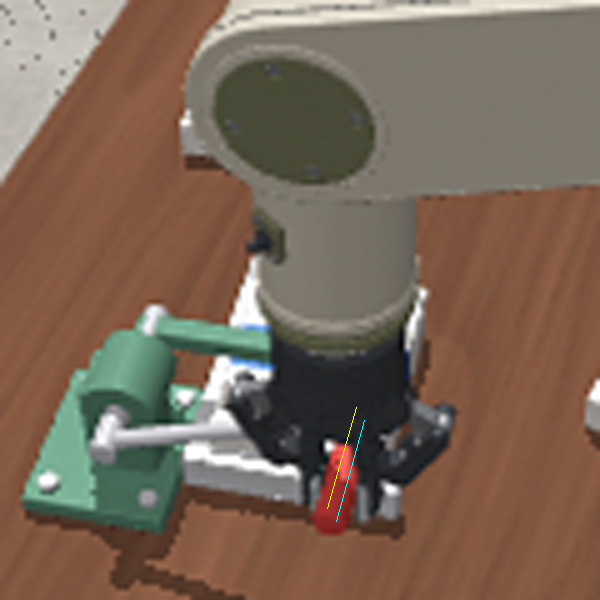

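The side view shows the bar end at (328,522), right on the prediction for the lever down: its mask extents sit at the same offsets from the 20° prediction as they did from the 60° one at rest. I'll press a little more to make sure of the stop.

Request:
{"op": "apply_moves", "data": {
  "targets": [
    [0,-0.5,1.5,0,0,0,1],
    [0,-0.5,1.5,0,0,0,1],
    [0,0,0,0,0,0,1]
  ]
}}

```text
time: 28.4
tool_pos: [554.0, 113.7, 76.3]
tcp_rot: [179.8, -0.0, 97.1]
ft_force: [-6.1, 2.6, 16.1]
finger_gap: 19.7
grip_force: 94.2
```

```bash
python3 -c "
from h import *
m=[red(optics.snapshot('side')) for _ in range(1)]
yy,xx=np.nonzero(m[0]);print(len(xx),xx.min(),xx.max(),yy.min(),yy.max(),xx.mean(),yy.mean())
yy,xx=np.nonzero(red(np.load('pics/side0.npy')));k=yy>=yy.max()-14
print('up lower',xx[k].min(),xx[k].max(),yy.max(), xx[k].mean(), yy[k].mean())
for t in (18,20,22): print(t,bar('side',t,125)-bar('side',60,125))
"
```

```text
90 243 251 209 227 246.94444444444446 219.96666666666667
up lower 213 224 201 219.14 196.06
18 [29.71700563 26.26999212]
20 [28.98385282 24.95594131]
22 [28.1762398  23.63540237]
```

The lever is at its stop: the bar's shift in the image corresponds to about 18–20°. Now I'll ease it up along the reverse arc.

Request:
{"op": "apply_moves", "data": {
  "targets": [
    [0,1,-3,0,0,0,1],
    [0,2.2,-5.8,0,0,0,1],
    [0,2.4,-5.8,0,0,0,1],
    [0,2.7,-5.7,0,0,0,1],
    [0,2.8,-5.6,0,0,0,1],
    [0,3.1,-5.5,0,0,0,1],
    [0,3.2,-5.4,0,0,0,1],
    [0,3.4,-5.3,0,0,0,1],
    [0,3.6,-5.1,0,0,0,1],
    [0,3.8,-5,0,0,0,1]
  ]
}}

```text
time: 29.7
tool_pos: [578.8, 116.6, 126.0]
tcp_rot: [-179.8, -0.0, 97.1]
ft_force: [-10.0, -0.0, 9.7]
finger_gap: 20.3
grip_force: 87.7
```

Request:
{"op": "apply_moves", "data": {
  "targets": [
    [0,4,-4.9,0,0,0,1],
    [0,4.1,-4.8,0,0,0,1],
    [0,4.3,-4.6,0,0,0,1],
    [0,4.4,-4.4,0,0,0,1],
    [0,4.6,-4.3,0,0,0,1],
    [0,4.7,-4.1,0,0,0,1],
    [0,4.9,-4,0,0,0,1]
  ]
}}

```text
time: 30.58
tool_pos: [607.9, 120.2, 158.8]
tcp_rot: [-179.6, 0.0, 97.1]
ft_force: [-24.2, -1.9, 30.1]
finger_gap: 19.7
grip_force: 84.5
```

Request:
{"op": "apply_moves", "data": {
  "targets": [
    [0,5,-3.8,0,0,0,1],
    [0,5.2,-3.6,0,0,0,1],
    [0,5.3,-3.4,0,0,0,1]
  ]
}}

```text
time: 30.95
tool_pos: [625.5, 122.3, 171.1]
tcp_rot: [-180.0, 0.0, 97.1]
ft_force: [-17.2, -2.0, 29.3]
finger_gap: 19.8
grip_force: 85.7
```

Request:
{"op": "apply_moves", "data": {
  "targets": [
    [0,2.5,-3.5,0,0,0,1],
    [0,3,-3.5,0,0,0,1],
    [0,0,0,0,0,0,1]
  ]
}}

```text
time: 31.32
tool_pos: [631.5, 123.0, 175.1]
tcp_rot: [-180.0, 0.0, 97.1]
ft_force: [-6.8, 0.9, 9.5]
finger_gap: 19.5
grip_force: 83.5
```

```bash
python3 -c "
from h import *
yy,xx=np.nonzero(red(optics.snapshot('side')))
print(xx.min(),xx.max(),yy.min(),yy.max())
for t in (56,58,62): print(t,bar('side',t,125)-bar('side',60,125))
"
```

```text
214 222 182 202
56 [3.93843983 2.14210615]
58 [1.99049525 1.0545804 ]
62 [-2.02990955 -1.01968384]
```

Request:
{"op": "apply_moves", "data": {
  "targets": [
    [0,1.2,-1.2,0,0,0,1],
    [0,1.2,-1.2,0,0,0,1],
    [0,0,0,0,0,0,1]
  ]
}}

```text
time: 31.75
tool_pos: [632.5, 123.1, 175.8]
tcp_rot: [-179.7, 0.0, 97.1]
ft_force: [-8.6, -0.4, 3.5]
finger_gap: 19.6
grip_force: 83.1
```

The force now opposes further upward motion, so the lever is at its rest stop. I'll open gently and lift away.

Request:
{"op": "apply_moves", "data": {
  "targets": [
    [0,0,0,0,0,0,1],
    [0,0,0,0,0,0,0.75],
    [0,0,0,0,0,0,0.7],
    [0,0,0,0,0,0,0.6],
    [0,0,0,0,0,0,0.4],
    [0,0,0,0,0,0,0.2],
    [0,0,0,0,0,0,0],
    [0,0,0,0,0,0,0],
    [0,0,0,0,0,0,0],
    [0,0,-20,0,0,0,0],
    [0,0,-40,0,0,0,0],
    [0,0,-40,0,0,0,0],
    [30,-40,0,0,0,0,0],
    [30,-40,0,0,0,0,0],
    [0,-40,0,0,0,0,0],
    [0,-40,0,0,0,0,0],
    [0,-40,0,0,0,0,0],
    [0,0,0,0,0,0,0]
  ],
  "force": 20
}}

```text
time: 34.0
tool_pos: [427.1, 158.3, 278.9]
tcp_rot: [179.8, -0.0, 97.1]
ft_force: [0.2, 1.3, -0.3]
finger_gap: 85.5
grip_force: 0.0
```

```bash
python3 -c "
from h import *
yy,xx=np.nonzero(red(optics.snapshot('side')))
print(xx.min(),xx.max(),yy.min(),yy.max())
im=optics.snapshot('top')
s=cv2.GaussianBlur(im,(0,0),.5)[...,2].astype(float)
look('p7')
# blue band edges / carton outer edges on z=45
m=carton(im)[150:205,250:310]; 
for u in (284,288,292,296): 
    c=np.nonzero(s[165:215,u]>120)[0]; print('low edge',u,press(ray('top',u,165+c.max()+.5,45)).round(1))
for v in (175,180,185,190):
    c=np.nonzero(s[v,262:315]>120)[0]; print('right edge',v,press(ray('top',262+c.max()+.5,v,45)).round(1))
"
```

```text
213 227 177 201
[279. 176.] [-55.4 -90.2] [[16.1, -4.7], [8.4, -183.1], [-126.9, -174.3], [-119.2, 1.4]]
[344. 140.] [  63.3 -358.8] [[103.6, -304.7], [106.3, -414.8], [22.9, -412.4], [20.3, -303.4]]
tool press [[-237.   155.1]] [429.2 158.3 278. ] [1.1 0.3 0.4]
low edge 284 [[-122.4 -102.3]]
low edge 288 [[-123.9 -117.6]]
low edge 292 [[-125.4 -132.8]]
low edge 296 [[-123.  -148.5]]
right edge 175 [[ -59.2 -161.7]]
right edge 180 [[ -79.2 -163.3]]
right edge 185 [[ -98.7 -161. ]]
right edge 190 [[-118.5 -162.6]]
```

The handle mask is identical to the one at the start, so the lever is at rest. The carton is unchanged and flush, with its right edge constant at about −162 within pixel size. Handing in.

```bash
python3 -c "
from h import *
print(r.hand_in())"
```

```text
the job is handed in; nothing more can be done
None
```

I pushed the carton flush into the fence corner, pulled the handle down to its stop, eased it back up to rest and handed the job in. The cameras show the carton still flush and the lever at rest, but I had no direct reading of the lever angle or stamp force, and the hand-in returned no verdict.

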